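Line up the toiletries by height on the mirror tray

TASK

Line up the cream jar, the roll-on, the nasal spray and the brown bottle on the four grey pads of the stone tray in order of height, the lowest on the pad nearest the little latch box and the tallest on the pad nearest the turntable, each upright and centred on its pad. Set each one down on its pad rather than dropping it, and do not tip any of them over. Do not touch the turntable or shift the latch box.

Things in the scene. Friction and masses are not known exactly. Their poses are not given: they have to be found in the camera images.
- jar: squat cream jar, white with a flat aluminium lid: 40 mm high, the lowest and widest of the four; pot 56 mm across, lid 58 mm across from 26 mm up. Stands upright on the table, about 120 g. Origin: centre of its underside; z up, round about z.
- roll_on: roll-on deodorant, grey base with a white cap that tapers at the top: 66 mm high; base 40 mm across up to 40 mm, cap 37 mm across up to 58 mm. Stands upright on the table, about 90 g. Origin: centre of its underside; z up, round about z.
- nasal_spray: nasal spray, teal plastic bottle with a white collar and a slender tapering white nozzle: 92 mm high; body 34 mm across up to 60 mm, nozzle 18 to 11 mm across above that. Stands upright on the table, about 50 g. Origin: centre of its underside; z up, round about z.
- brown_bottle: closed brown glass bottle with a black cap: 116 mm high, the tallest; body 46 mm across up to 82 mm, a shoulder, then the cap 30 mm across from 92 to 116 mm. Stands upright on the table, about 170 g. Origin: centre of its underside; z up, round about z.
- pad_a: one of four identical round grey rubber pads, 68 mm across and 3 mm thick, fixed in a straight row 90 mm apart (centre to centre) along the middle of a fixed white stone tray (372 x 88 mm, 8 mm thick; the tray's place and small turn vary). Origin: centre of the pad's underside, 8 mm above the table; the pad's upper face is 3 mm higher, 11 mm above the table. z up, y along the row: pads run a, b, c, d towards +y. Pad a is an end pad (-y end).
- pad_b: one of four identical round grey rubber pads, 68 mm across and 3 mm thick, fixed in a straight row 90 mm apart (centre to centre) along the middle of a fixed white stone tray (372 x 88 mm, 8 mm thick; the tray's place and small turn vary). Origin: centre of the pad's underside, 8 mm above the table; the pad's upper face is 3 mm higher, 11 mm above the table. z up, y along the row: pads run a, b, c, d towards +y. Pad b lies next to a.
- pad_c: one of four identical round grey rubber pads, 68 mm across and 3 mm thick, fixed in a straight row 90 mm apart (centre to centre) along the middle of a fixed white stone tray (372 x 88 mm, 8 mm thick; the tray's place and small turn vary). Origin: centre of the pad's underside, 8 mm above the table; the pad's upper face is 3 mm higher, 11 mm above the table. z up, y along the row: pads run a, b, c, d towards +y. Pad c lies next to d.
- pad_d: one of four identical round grey rubber pads, 68 mm across and 3 mm thick, fixed in a straight row 90 mm apart (centre to centre) along the middle of a fixed white stone tray (372 x 88 mm, 8 mm thick; the tray's place and small turn vary). Origin: centre of the pad's underside, 8 mm above the table; the pad's upper face is 3 mm higher, 11 mm above the table. z up, y along the row: pads run a, b, c, d towards +y. Pad d is an end pad (+y end).
- turntable: white plastic turntable beyond one end of the row (either end), round, 170 mm across and 16 mm high (rim 22 mm), its foot fixed to the table, the platter turns freely; a clear acrylic cup (75 mm high) and a steel nail file lie on it and are not part of the job. Origin: centre of its underside.
- latch_box: tiny loose closed wooden box with a brass latch, 62 x 87 mm and 40 mm high, beyond the other end of the row. Origin: centre of its underside; x is its short side.
Mind the look-alikes: they are no part of the job. Leave any purple look-alike of the nasal_spray alone.

How it is judged:
By the outcome, as a careful person would: the job done as asked, in the order asked, and still so for the second after the job is handed in, with the robot touching nothing.
It also fails if it takes over 109 s, if anything falls off the work surface, if the arm or the gripper's body presses on something with over 40 N, if the wrist force passes 120 N, or if a joint passes its speed limit or range.

ROBOT

A 6-joint arm with a two-finger parallel gripper is mounted at the origin on the work surface. World frame = base frame: x ahead of the robot, y to its left, z up, the work surface at z = 0. Lengths are in mm, angles in rad, forces in N, time in s.
With the tool pointing down it reaches from about 350 to 875 mm from the base axis. Payload 4.2 kg.
Tool frame: the origin (TCP) lies at the very end of the fingers, on their centre line; the grasp point (between the pads) lies 19 mm behind it; z points along the fingers, y is the line along which they close (so a half turn about z gives the same grasp; the last joint's range is limited). The gripper opens to 85 mm and grips with 20 to 120 N. Pads are 22 mm wide; open, the fingers measure 114 mm over their backs; the gripper's body (76 mm by 85 mm) begins 54 mm behind the grasp point. The pads swing forward as they close: fully open they stand 13 mm farther back than shut.
Start: joints at [-1.076, 0.385, 0.008, 0, -1.194, -0.259], TCP at [146.03, -607.679, 231.312] pointing down, gripper open.
Joint ranges: [-3.14, 3.14], [-1.21, 2.06], [-1.07, 1.41], [-3.16, 2.05], [-2.99, -0.16], [-3.1, 3.1]. Speed limits (rad/s): [2.79, 2.79, 3.14, 3.14, 3.14, 3.14].

INTERFACE

Orientations are given as a unit quaternion [x, y, z, w].
In Python, from bench import arm gives the robot as it stands.
- The arm moves only by the tool servo_tool, never from a script. Its argument "rows" is a list that holds one entry, the list of rows, each a list of 7 numbers: the finger opening in mm, from 0 to 85.4, then the shift along the tool's x, y, z in mm, then the turn, a rotation vector about the tool's x, y, z in rad. A call has 1 to 10 rows; each row is the pose to reach, as a shift and turn from the pose commanded when the call began, along the tool's axes at that moment; what a row does not reach only later rows make up. A row lasts 1/8 s, in which the tool goes at most 62.5 mm and 10.7 degrees, less where a joint would pass 70% of its speed; a pose out of reach is approached as far as the arm can. A call with a gripper value outside its range is refused whole. The fingers move at their own pace and stop on an object; the grip force is fixed at half the most. Time passes only in rows, so rows that repeat a pose let the fingers close. It gives the time, the measured TCP pose, the force, the opening and the grip force at its end, in the units of the state.
- arm.read_state(): the state, without advancing time (a new reading comes with each control period).
- arm.get_image(name): name is "scene" or "top"; returns the picture (400x640x3 uint8, red, green, blue); there is no depth.
- arm.camera_params(name): a dict with "intrinsics" (3x3 intrinsics, pixels), "R" (3x3) and "t" (3): a world point X has camera coordinates R X + t. Camera axes: x right, y down, z forward; pixel columns grow to the right and rows downward; lengths in mm; the calibration is good to about 2 mm. A picture is of the moment at which its call begins. camera_params takes no time and is no camera call.
- arm.job_done(): hands the job in; it is judged then, once.
The state is a dict: "clock": time; "joints": joint angles; "joint_vel": joint speeds; "joint_efforts": joint torques, N m; "position": TCP position; "ee_rot": TCP orientation; "contact_force": force on the tool from outside, world axes, zero at the start; "wrist_torque": the same for the moment, N m; "gripper_width": finger opening in mm; "grasp_force": force on a finger pad.
Only numpy, scipy, OpenCV 4.12 (cv2) and the standard library are available. Lean on these libraries where they do the work, as an engineer would, in place of code of your own. Each camera call takes 0.05 s, during which the arm holds its last target. There are 200 camera calls.

## Working session

There is one attempt and no reset: what is moved stays moved. The work goes in short steps, Python scripts to look and compute and a tool call to move; the robot and the scene stay as the last step left them, time stands still between calls to the robot, and variables do not carry over. Pictures are saved under pics/ and viewed, at most 14 in all, crops included, and the job is handed in when it is done.

Besides the shell and the picture viewer there is one more tool, called after "Call:" as name(argument=value, ...) on one line, values as JSON. servo_tool: Moves the arm, as the interface text tells. Its arguments: {"type":"object","properties":{"rows":{"type":"array"}},"required":["rows"]}

```bash
mkdir -p pics
python3 - <<'E'
from bench import arm
import cv2,json,numpy as np
s=arm.read_state();print({k:np.round(v,3).tolist() for k,v in s.items()})
for n in("scene","top"):
    im=arm.get_image(n);cv2.imwrite(f"pics/{n}0.png",im[:,:,::-1])
    p=arm.camera_params(n);print(n,{k:np.round(v,3).tolist() for k,v in p.items()})
E
```

```text
{'clock': 0.0, 'joints': [-1.076, 0.386, 0.007, -0.001, -1.194, -0.259], 'joint_vel': [-0.002, 0.001, 0.001, -0.0, 0.001, -0.001], 'joint_efforts': [-0.001, -39.229, 18.839, 4.186, -0.005, 0.0], 'position': [145.887, -607.094, 230.183], 'ee_rot': [-0.118, 0.993, 0.001, -0.0], 'contact_force': [-0.141, -0.18, 0.542], 'wrist_torque': [-0.058, -0.014, -0.051], 'grasp_force': 0.0, 'gripper_width': 85.379}
scene {'intrinsics': [[473.838, 0.0, 318.451], [0.0, 473.838, 208.831], [0.0, 0.0, 1.0]], 'R': [[0.011, 1.0, -0.006], [0.55, -0.011, -0.835], [-0.835, 0.006, -0.55]], 't': [-18.593, -284.478, 1630.408]}
top {'intrinsics': [[382.829, 0.0, 323.817], [0.0, 382.829, 205.96], [0.0, 0.0, 1.0]], 'R': [[-0.02, -0.999, 0.026], [-0.999, 0.019, -0.038], [0.037, -0.027, -0.999]], 't': [24.411, 552.466, 821.863]}
```

View pics/scene0.png

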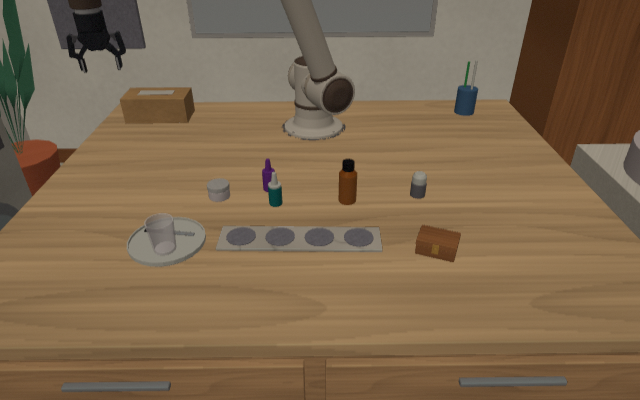

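View pics/top0.png

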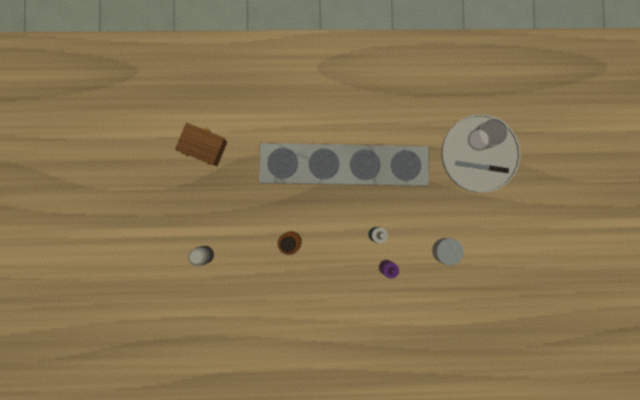

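Run:
```python
import cv2,numpy as np
a=cv2.imread("pics/scene0.png")[155:255,200:440];b=cv2.imread("pics/top0.png")[220:290,185:475]
a=cv2.resize(a,(800,333),interpolation=cv2.INTER_CUBIC);b=cv2.resize(b,(800,193),interpolation=cv2.INTER_CUBIC)
cv2.imwrite("pics/crop1.png",np.vstack([a,b]))
```

```text
(no output)
```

View pics/crop1.png

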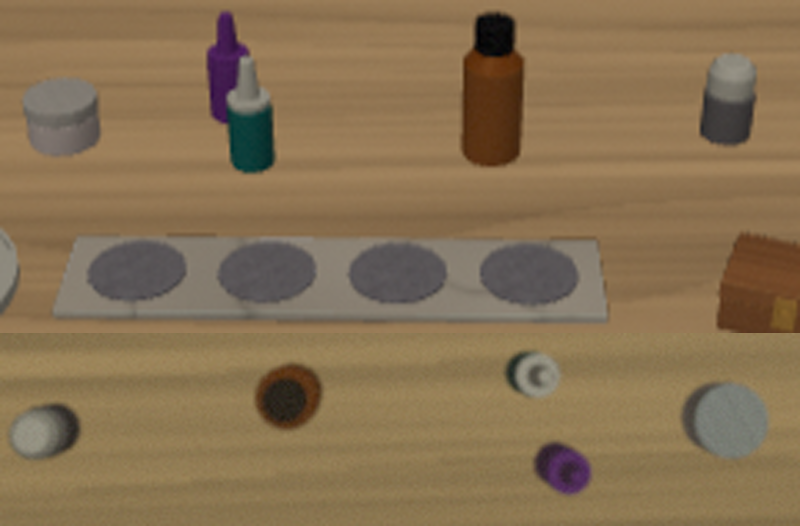

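The latch box is at scene (437,243) on the +y side and the turntable at (167,241) on the -y side. That puts the jar on pad d, the roll-on on c, the nasal spray on b and the brown bottle on a. There are two nasal spray candidates: teal at scene (275,193) / top (379,235), and purple at scene (268,178) / top (390,269). The teal body with white collar and nozzle fits the description, and the crop confirms it.

```bash
cat > h.py <<'E'
import cv2,numpy as np
from bench import arm
def ray(n,uv):
    p=arm.camera_params(n);R=np.array(p["R"]);t=np.array(p["t"]);K=np.array(p["intrinsics"])
    return -R.T@t,(lambda d:d/np.linalg.norm(d))(R.T@np.linalg.inv(K)@[*uv,1])
def plane(n,uv,z):
    c,d=ray(n,uv);return c+d*(z-c[2])/d[2]
def tri(a,b):
    (c1,d1),(c2,d2)=ray("scene",a),ray("top",b)
    s=np.linalg.lstsq(np.stack([d1,-d2],1),c2-c1,rcond=None)[0]
    p,q=c1+s[0]*d1,c2+s[1]*d2
    return (p+q)/2,np.linalg.norm(p-q)
def blob(im,roi,f):
    x0,x1,y0,y1=roi;hsv=cv2.cvtColor(im[y0:y1,x0:x1],cv2.COLOR_BGR2HSV)
    m=f(*[hsv[:,:,i].astype(int) for i in range(3)]).astype(np.uint8)
    n,l,s,c=cv2.connectedComponentsWithStats(m)
    i=1+np.argmax(s[1:,4]);x,y,w,h,a=s[i]
    return c[i]+[x0,y0],(x+x0,y+y0,w,h,a)
E
python3 - <<'E'
from h import *
S=cv2.imread("pics/scene0.png");T=cv2.imread("pics/top0.png")
for n,I,pts in(("S",S,[(219,182),(219,194),(275,181),(274,175),(275,195),(348,165),(348,190),(419,177),(419,190),(241,236),(230,247),(250,205)]),("T",T,[(449,251),(377,235),(380,235),(374,237),(288,244),(295,236),(196,257),(206,253),(283,163),(304,163),(250,245)])):
    h=cv2.cvtColor(I,cv2.COLOR_BGR2HSV)
    for p in pts: print(n,p,h[p[1],p[0]])
E
```

```text
S (219, 182) [ 16  30 128]
S (219, 194) [ 11  34 121]
S (275, 181) [ 23  30 112]
S (274, 175) [ 23  34 120]
S (275, 195) [ 88 204  60]
S (348, 165) [90 46 11]
S (348, 190) [ 14 209  88]
S (419, 177) [ 23  28 148]
S (419, 190) [ 5 24 65]
S (241, 236) [158  12  87]
S (230, 247) [ 18  45 137]
S (250, 205) [ 17 111 145]
T (449, 251) [ 45  12 123]
T (377, 235) [21 47 86]
T (380, 235) [ 21  40 121]
T (374, 237) [ 23  34 151]
T (288, 244) [28 75 41]
T (295, 236) [ 13 174  98]
T (196, 257) [ 27  31 148]
T (206, 253) [25 37 90]
T (283, 163) [40  9 85]
T (304, 163) [ 30  21 131]
T (250, 245) [ 20 106 151]
```

Run:
```python
from h import *
S=cv2.imread("pics/scene0.png");T=cv2.imread("pics/top0.png")
low=lambda h,s,v:(s<60)
D={"jar":((200,240,172,206),low,(430,470,232,270),low,40,28,1),
"roll":((405,435,165,205),low,(183,216,243,268),lambda h,s,v:(s<60)&(v>110),66,20,.6),
"nasal":((268,284,168,210),lambda h,s,v:(s<60)|((h>75)&(h<105)),(368,390,225,245),lambda h,s,v:(s<60)&(v>95),62,17,1),
"brown":((335,362,155,208),lambda h,s,v:(v<40)|((s>175)&(h<18)),(275,305,230,257),lambda h,s,v:(v<70)&(s<120),116,23,1)}
for k,(rs,fs,rt,ft,z,r,q) in D.items():
    cs,bs=blob(S,rs,fs);ct,bt=blob(T,rt,ft)
    x,y,w,h,a=bs; tx,ty,tw,th,ta=bt
    ctb=(tx+(tw-1)/2,ty+(th-1)/2)
    b=plane("scene",(x+(w-1)/2,y+h-.5),0);_,d=ray("scene",cs);u=d[:2]/np.hypot(*d[:2])
    tw_={"jar":w,"roll":w*.6,"nasal":3,"brown":w*30/46}[k]
    top=(x+(w-1)/2,y-.5+.5*tw_*abs(d[2]))
    tp,g=tri(top,ctb)
    print(k,bs,bt,"base(scene)",np.round(b[:2]+u*r,1),"top ray@z",np.round(plane("top",ct,z)[:2],1),np.round(plane("top",ctb,z)[:2],1),"tri",np.round(tp,1),round(g,1))
P={}
for i,(xs,xt) in enumerate(zip((241,280,319,358),(406,365,324,283))):
    f=lambda h,s,v:(v<112)&(s<45)
    cs,bs=blob(S,(xs-18,xs+19,227,247),f);ct,bt=blob(T,(xt-18,xt+19,146,182),f)
    tp,g=tri(cs,ct);print("pad","abcd"[i],np.round(cs,1),bs,np.round(ct,1),bt,np.round(tp,1),round(g,1),np.round(plane("top",ct,11)[:2],1),np.round(plane("scene",cs,11)[:2],1))
```

```text
jar (np.int32(207), np.int32(178), np.int32(23), np.int32(24), np.int32(439)) (np.int32(433), np.int32(238), np.int32(30), np.int32(28), np.int32(646)) base(scene) [ 450.6 -253.9] top ray@z [ 451.9 -245. ] [ 450.9 -243.8] tri [ 450.8 -245.8   38.5] 2.8
roll (np.int32(410), np.int32(171), np.int32(17), np.int32(27), np.int32(360)) (np.int32(189), np.int32(248), np.int32(17), np.int32(17), np.int32(207)) base(scene) [449.3 279. ] top ray@z [455.6 271.7] [455.4 270.8] tri [455.4 270.1  65.9] 1.5
nasal (np.int32(268), np.int32(172), np.int32(14), np.int32(35), np.int32(369)) (np.int32(372), np.int32(227), np.int32(16), np.int32(16), np.int32(181)) base(scene) [ 487.6 -100.8] top ray@z [489.9 -97.1] [490.5 -97.4] tri [491.7 -93.5  92.1] 2.5
brown (np.int32(339), np.int32(159), np.int32(18), np.int32(46), np.int32(680)) (np.int32(281), np.int32(237), np.int32(14), np.int32(15), np.int32(146)) base(scene) [475.9  89.3] top ray@z [478.6  86.6] [478.5  86.4] tri [478.3  86.1 113.2] 0.9
pad a [240.6 236. ] (np.int32(226), np.int32(227), np.int32(30), np.int32(19), np.int32(424)) [405.4 165. ] (np.int32(390), np.int32(149), np.int32(32), np.int32(33), np.int32(768)) [ 639.7 -167.6    8. ] 0.0 [ 639.2 -166.9] [ 643.8 -166.8]
pad b [279.6 236.4] (np.int32(265), np.int32(228), np.int32(30), np.int32(18), np.int32(432)) [365.  163.9] (np.int32(349), np.int32(146), np.int32(32), np.int32(34), np.int32(796)) [643.4 -78.1   8.3] 1.0 [643.1 -78.2] [647.2 -77.3]
pad c [318.9 236.7] (np.int32(304), np.int32(228), np.int32(30), np.int32(18), np.int32(427)) [323.6 163.5] (np.int32(308), np.int32(148), np.int32(32), np.int32(32), np.int32(763)) [645.8  12.4   8.1] 0.2 [645.4  12.4] [649.8  12.4]
pad d [358.3 237. ] (np.int32(344), np.int32(228), np.int32(30), np.int32(19), np.int32(437)) [282.2 163.2] (np.int32(267), np.int32(147), np.int32(31), np.int32(35), np.int32(784)) [648.  102.6   7.6] 0.1 [647.5 102.3] [652.6 102.2]
```

Call:
servo_tool(rows=[[[85, -381, 278, 110, 0, 0, -1.334], [85, -381, 278, 110, 0, 0, -1.334], [85, -381, 278, 110, 0, 0, -1.334], [85, -381, 278, 110, 0, 0, -1.334], [85, -381, 278, 110, 0, 0, -1.334], [85, -381, 278, 110, 0, 0, -1.334], [85, -381, 278, 110, 0, 0, -1.334], [85, -381, 278, 110, 0, 0, -1.334], [85, -381, 278, 110, 0, 0, -1.334], [85, -381, 278, 110, 0, 0, -1.334]]])

```text
clock: 1.35
position: [451.2, -248.3, 121.1]
ee_rot: [-0.707, 0.707, 0.0, -0.0]
contact_force: [0.4, -0.6, 0.0]
gripper_width: 84.8
grasp_force: 0.0
```

Run:
```python
from h import *
a=arm.get_image("scene")[120:220,150:290,::-1];b=arm.get_image("top")[180:300,380:520,::-1]
cv2.imwrite("pics/g1.png",np.hstack([cv2.resize(a,(560,400)),cv2.resize(b,(467,400))])[:, :] if 0 else cv2.resize(np.vstack([a,b]),None,fx=2.7,fy=2.7))
```

```text
(no output)
```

View pics/g1.png

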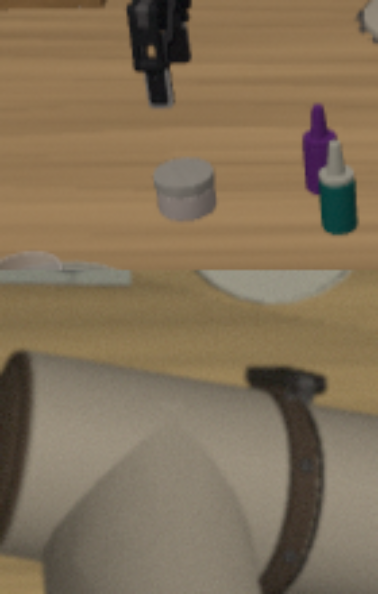

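Call:
servo_tool(rows=[[[85, 0, 0, 50, 0, 0, 0], [85, 0, 0, 90, 0, 0, 0], [85, 0, 0, 110, 0, 0, 0], [85, 0, 0, 111, 0, 0, 0], [50, 0, 0, 111, 0, 0, 0], [50, 0, 0, 111, 0, 0, 0], [50, 0, 0, 111, 0, 0, 0], [50, 0, 0, 111, 0, 0, 0], [50, 0, 0, 111, 0, 0, 0], [50, 0, 0, 111, 0, 0, 0]]])

```text
clock: 2.7
position: [452.5, -248.9, 12.1]
ee_rot: [-0.707, 0.707, -0.001, 0.001]
contact_force: [-1.3, -1.1, 7.0]
gripper_width: 56.1
grasp_force: 63.5
```

Call:
servo_tool(rows=[[[50, 0, 0, -10, 0, 0, 0], [50, 0, 0, -40, 0, 0, 0], [50, 0, 0, -90, 0, 0, 0], [50, 0, 0, -140, 0, 0, 0], [50, 0, 0, -140, 0, 0, 0], [50, 0, 0, -140, 0, 0, 0]]])

```text
clock: 3.45
position: [450.8, -247.9, 150.2]
ee_rot: [-0.707, 0.708, 0.0, 0.0]
contact_force: [0.1, 0.3, -2.1]
gripper_width: 56.0
grasp_force: 64.0
```

Run:
```python
from h import *
s=arm.read_state();print(np.round(s["position"],1),np.round(s["contact_force"],1),s["gripper_width"])
a=arm.get_image("scene")[80:220,140:300,::-1]
cv2.imwrite("pics/g2.png",cv2.resize(a,None,fx=4,fy=4))
```

```text
[ 450.8 -247.9  150.2] [ 0.1  0.3 -2.1] 56.010526908561964
```

View pics/g2.png

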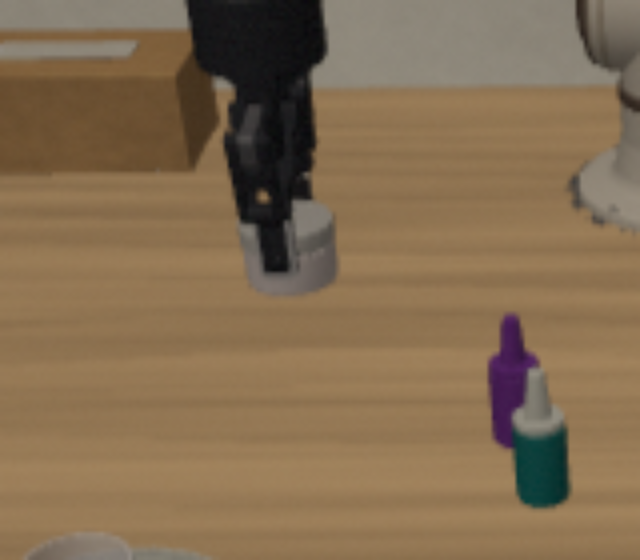

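Call:
servo_tool(rows=[[[50, -50, -28, -10, 0, 0, 0], [50, -100, -57, -10, 0, 0, 0], [50, -150, -85, -10, 0, 0, 0], [50, -200, -113, -10, 0, 0, 0], [50, -250, -141, -10, 0, 0, 0], [50, -300, -169, -10, 0, 0, 0], [50, -349, -197, 0, 0, 0, 0], [50, -349, -197, 45, 0, 0, 0], [50, -349, -197, 90, 0, 0, 0], [50, -349, -197, 90, 0, 0, 0]]])

```text
clock: 4.75
position: [644.7, 99.2, 54.1]
ee_rot: [-0.707, 0.708, 0.003, -0.006]
contact_force: [0.7, -0.7, -1.2]
gripper_width: 56.4
grasp_force: 64.2
```

Run:
```python
from h import *
s=arm.read_state();print(np.round(s["position"],1),np.round(s["contact_force"],1),s["gripper_width"])
a=arm.get_image("scene")[150:260,300:460,::-1]
cv2.imwrite("pics/g3.png",cv2.resize(a,None,fx=5,fy=5))
```

```text
[644.7  99.2  54.1] [ 0.7 -0.7 -1.2] 56.44339891334575
```

View pics/g3.png

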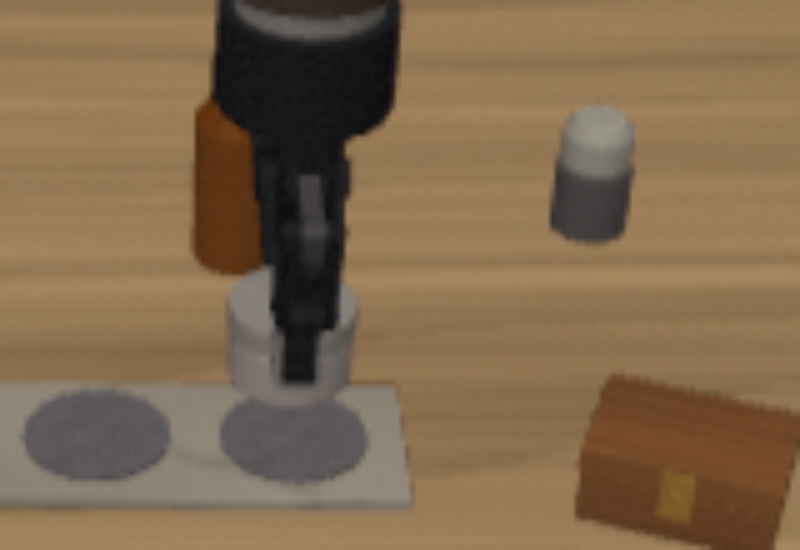

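Call:
servo_tool(rows=[[[50, 0, 0, 0, 0, 0, 0], [50, 0, 0, 10, 0, 0, 0], [50, 0, 0, 22, 0, 0, 0], [50, 0, 0, 30, 0, 0, 0], [50, 0, 0, 30, 0, 0, 0], [50, 0, 0, 30, 0, 0, 0]]])

```text
clock: 5.55
position: [649.1, 100.5, 30.4]
ee_rot: [-0.707, 0.707, -0.0, 0.0]
contact_force: [0.3, -0.7, -0.5]
gripper_width: 56.0
grasp_force: 64.2
```

Call:
servo_tool(rows=[[[50, 0, 0, 4, 0, 0, 0], [50, 0, 0, 6, 0, 0, 0], [50, 0, 0, 7, 0, 0, 0], [50, 0, 0, 8, 0, 0, 0], [50, 0, 0, 8, 0, 0, 0]]])

```text
clock: 6.18
position: [648.8, 100.4, 23.2]
ee_rot: [-0.707, 0.707, -0.0, -0.0]
contact_force: [-3.5, 0.1, 4.8]
gripper_width: 55.8
grasp_force: 64.8
```

Call:
servo_tool(rows=[[[60, 0, 0, 0.5, 0, 0, 0], [70, 0, 0, 0, 0, 0, 0], [80, 0, 0, 0, 0, 0, 0], [84, 0, 0, 0, 0, 0, 0], [84, 0, 0, 0, 0, 0, 0], [84, 0, 0, -20, 0, 0, 0], [84, 0, 0, -60, 0, 0, 0], [84, 0, 0, -110, 0, 0, 0], [84, 0, 0, -150, 0, 0, 0], [84, 0, 0, -150, 0, 0, 0]]])

```text
clock: 7.42
position: [651.1, 101.1, 177.1]
ee_rot: [-0.707, 0.707, -0.002, 0.004]
contact_force: [-1.0, -0.1, -0.1]
gripper_width: 84.1
grasp_force: 0.0
```

Call:
servo_tool(rows=[[[84, -50, 56, 0, 0, 0, 0], [84, -100, 113, 10, 0, 0, 0], [84, -150, 170, 30, 0, 0, 0], [84, -171, 194, 60, 0, 0, 0], [84, -171, 194, 72, 0, 0, 0], [84, -171, 194, 72, 0, 0, 0], [84, -171, 194, 72, 0, 0, 0], [84, -171, 194, 72, 0, 0, 0]]])

```text
clock: 8.43
position: [456.1, 271.4, 101.0]
ee_rot: [-0.706, 0.708, -0.0, 0.001]
contact_force: [0.2, 0.3, -0.3]
gripper_width: 84.0
grasp_force: 0.0
```

Run:
```python
from h import *
s=arm.read_state();print(np.round(s["position"],1))
S=arm.get_image("scene")[:,:,::-1];T=arm.get_image("top")[:,:,::-1]
cv2.imwrite("pics/S1.png",S);cv2.imwrite("pics/T1.png",T)
cv2.imwrite("pics/g4.png",np.hstack([cv2.resize(S[130:255,335:460],(400,400)),cv2.resize(T[125:250,180:305],(400,400))]))
```

```text
[456.1 271.4 101. ]
```

View pics/g4.png

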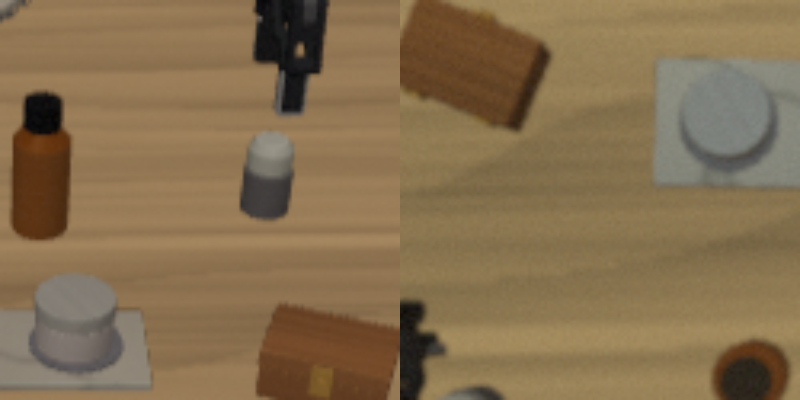

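Call:
servo_tool(rows=[[[84, 0, 0, 45, 0, 0, 0], [84, 0, 0, 80, 0, 0, 0], [84, 0, 0, 90, 0, 0, 0], [84, 0, 0, 90, 0, 0, 0], [34, 0, 0, 90, 0, 0, 0], [34, 0, 0, 90, 0, 0, 0], [34, 0, 0, 90, 0, 0, 0], [34, 0, 0, 90, 0, 0, 0], [34, 0, 0, 90, 0, 0, 0], [34, 0, 0, 90, 0, 0, 0]]])

```text
clock: 9.78
position: [455.7, 272.3, 11.7]
ee_rot: [-0.707, 0.707, -0.0, 0.001]
contact_force: [0.2, -0.4, 5.4]
gripper_width: 38.5
grasp_force: 60.1
```

Run:
```python
from h import *
print(plane("top",(282.5,161.6),51)); s=arm.read_state();print(np.round(s["position"],1),np.round(s["contact_force"],1),s["gripper_width"])
```

```text
[644.79019384  98.44987033  51.        ]
[455.7 272.3  11.7] [ 0.2 -0.4  5.4] 38.48140416687641
```

Call:
servo_tool(rows=[[[34, 0, 0, -10, 0, 0, 0], [34, 0, 0, -40, 0, 0, 0], [34, 0, 0, -90, 0, 0, 0], [34, 0, 0, -140, 0, 0, 0], [34, 0, 0, -140, 0, 0, 0], [34, 0, 0, -140, 0, 0, 0]]])

```text
clock: 10.52
position: [454.4, 271.1, 150.1]
ee_rot: [-0.707, 0.708, 0.0, -0.0]
contact_force: [-0.3, -0.7, -1.6]
gripper_width: 38.6
grasp_force: 60.3
```

Run:
```python
from h import *
S=cv2.imread("pics/S1.png");T=cv2.imread("pics/T1.png")
hs=cv2.cvtColor(T,cv2.COLOR_BGR2HSV)
print(hs[145:185:2,282].tolist()); print(hs[161,262:306:2].tolist())
hs=cv2.cvtColor(S,cv2.COLOR_BGR2HSV)
print(hs[236,338:380].tolist());print(hs[228,338:380].tolist())
s=arm.read_state();print(np.round(s["position"],1),np.round(s["contact_force"],1),s["gripper_width"])
```

```text
[[33, 23, 124], [47, 17, 133], [54, 10, 132], [30, 8, 127], [48, 10, 128], [48, 10, 128], [55, 12, 132], [54, 10, 127], [60, 8, 131], [70, 6, 129], [54, 10, 129], [45, 8, 127], [56, 16, 131], [50, 12, 130], [35, 15, 104], [6, 16, 80], [105, 6, 87], [33, 23, 109], [36, 21, 119], [20, 69, 114]]
[[36, 26, 138], [35, 22, 137], [30, 21, 131], [34, 16, 114], [51, 14, 129], [54, 10, 129], [60, 10, 131], [40, 12, 131], [48, 10, 128], [60, 8, 128], [60, 8, 131], [38, 8, 128], [65, 12, 130], [70, 6, 132], [60, 10, 129], [60, 8, 131], [55, 12, 128], [40, 8, 97], [39, 15, 123], [25, 24, 136], [37, 24, 140], [33, 23, 135]]
[[18, 43, 141], [18, 42, 141], [20, 42, 141], [18, 43, 141], [18, 42, 141], [19, 40, 139], [165, 16, 95], [168, 14, 92], [12, 36, 105], [14, 34, 113], [11, 31, 117], [10, 32, 120], [8, 31, 125], [8, 33, 125], [11, 34, 126], [11, 34, 129], [11, 32, 128], [9, 32, 128], [12, 30, 128], [9, 32, 128], [12, 30, 126], [11, 32, 127], [13, 33, 125], [12, 31, 123], [11, 33, 122], [12, 33, 117], [12, 33, 115], [12, 34, 111], [11, 33, 108], [9, 35, 102], [12, 34, 97], [10, 33, 93], [0, 14, 90], [165, 11, 91], [174, 14, 92], [18, 35, 125], [17, 42, 141], [18, 42, 141], [18, 40, 140], [19, 44, 140], [19, 40, 140], [18, 42, 141]]
[[18, 44, 138], [18, 41, 138], [19, 41, 137], [18, 41, 138], [19, 41, 137], [18, 41, 137], [16, 41, 138], [18, 43, 138], [15, 32, 97], [18, 30, 102], [18, 32, 104], [18, 27, 112], [18, 26, 119], [20, 24, 127], [18, 25, 133], [17, 27, 132], [16, 29, 131], [16, 29, 133], [18, 29, 133], [16, 29, 133], [16, 29, 134], [16, 29, 134], [17, 30, 134], [19, 27, 131], [16, 25, 131], [15, 31, 133], [17, 30, 135], [18, 28, 135], [19, 27, 131], [21, 29, 113], [19, 28, 102], [21, 29, 88], [16, 33, 86], [17, 40, 122], [17, 39, 137], [19, 39, 136], [18, 41, 136], [17, 43, 138], [18, 41, 137], [17, 43, 137], [17, 43, 138], [16, 87, 123]]
[454.4 271.1 150.1] [-0.3 -0.7 -1.6] 38.55462202369245
```

Call:
servo_tool(rows=[[[34, 45, -34, 0, 0, 0, 0], [34, 93, -70, 0, 0, 0, 0], [34, 141, -106, 0, 0, 0, 0], [34, 189, -142, 0, 0, 0, 0], [34, 235, -176, 0, 0, 0, 0], [34, 258, -194, 0, 0, 0, 0], [34, 258, -194, 40, 0, 0, 0], [34, 258, -194, 90, 0, 0, 0], [34, 258, -194, 110, 0, 0, 0], [34, 258, -194, 110, 0, 0, 0]]])

```text
clock: 11.78
position: [646.1, 12.7, 36.2]
ee_rot: [-0.707, 0.708, 0.002, -0.004]
contact_force: [0.1, -0.6, -0.6]
gripper_width: 38.3
grasp_force: 60.5
```

Call:
servo_tool(rows=[[[34, 0, 0, 0, 0, 0, 0], [34, 0, 0, 0, 0, 0, 0], [34, 0, 0, 0, 0, 0, 0]]])

```text
clock: 12.15
position: [649.3, 13.6, 41.5]
ee_rot: [-0.707, 0.707, -0.0, 0.001]
contact_force: [0.2, 0.2, -0.2]
gripper_width: 38.7
grasp_force: 60.5
```

Run:
```python
from h import *
s=arm.read_state();print(np.round(s["position"],1),np.round(s["contact_force"],1),s["gripper_width"])
a=arm.get_image("scene")[:,:,::-1];cv2.imwrite("pics/S2.png",a)
cv2.imwrite("pics/g5.png",cv2.resize(a[175:260,270:390],None,fx=6.5,fy=6.5,interpolation=cv2.INTER_CUBIC))
```

```text
[649.3  13.6  41.5] [ 0.2  0.2 -0.2] 38.69666802014713
```

View pics/g5.png

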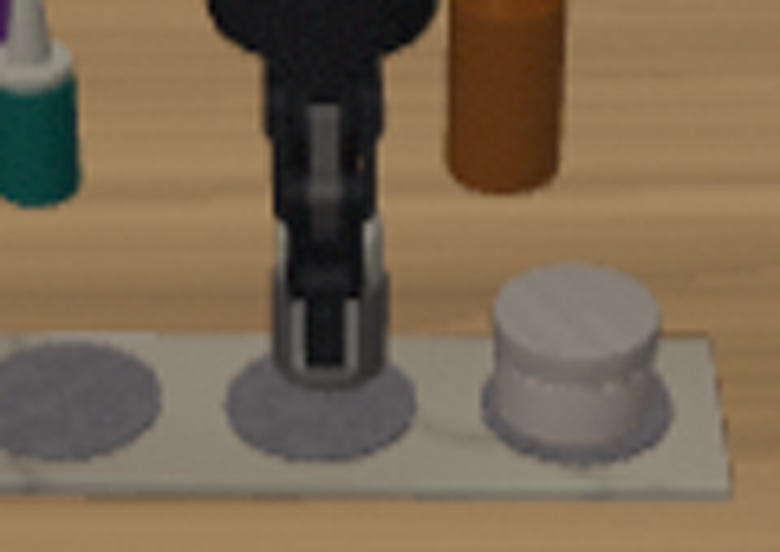

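Call:
servo_tool(rows=[[[34, 2.5, 0, 6, 0, 0, 0], [34, 2.5, 0, 12, 0, 0, 0], [34, 2.5, 0, 15, 0, 0, 0], [34, 2.5, 0, 17, 0, 0, 0], [34, 2.5, 0, 18, 0, 0, 0], [34, 2.5, 0, 18, 0, 0, 0]]])

```text
clock: 12.95
position: [648.8, 10.9, 22.8]
ee_rot: [-0.707, 0.707, -0.0, 0.0]
contact_force: [-2.7, -0.7, 2.5]
gripper_width: 38.6
grasp_force: 60.9
```

Contact. I'll release, keeping the opening modest, then rise.

Call:
servo_tool(rows=[[[42, 0, 0, 0.5, 0, 0, 0], [50, 0, 0, 0, 0, 0, 0], [65, 0, 0, 0, 0, 0, 0], [75, 0, 0, 0, 0, 0, 0], [75, 0, 0, 0, 0, 0, 0], [75, 0, 0, -20, 0, 0, 0], [75, 0, 0, -70, 0, 0, 0], [75, 0, 0, -120, 0, 0, 0], [75, 0, 0, -150, 0, 0, 0], [75, 0, 0, -150, 0, 0, 0]]])

```text
clock: 14.2
position: [650.4, 11.2, 175.8]
ee_rot: [-0.707, 0.707, -0.002, 0.003]
contact_force: [-0.3, -0.2, -0.4]
gripper_width: 74.6
grasp_force: 0.0
```

Call:
servo_tool(rows=[[[55, 35, 52, 0, 0, 0, 0], [55, 70, 104, 0, 0, 0, 0], [55, 100, 145, 10, 0, 0, 0], [55, 108, 158, 40, 0, 0, 0], [55, 108, 158, 52, 0, 0, 0], [55, 108, 158, 52, 0, 0, 0], [55, 108, 158, 52, 0, 0, 0], [55, 108, 158, 52, 0, 0, 0]]])

```text
clock: 15.2
position: [491.8, -96.5, 120.9]
ee_rot: [-0.707, 0.707, -0.0, 0.001]
contact_force: [0.4, -0.0, -0.6]
gripper_width: 55.3
grasp_force: 0.0
```

Run:
```python
from h import *
s=arm.read_state();print(np.round(s["position"],1),np.round(s["contact_force"],1),s["gripper_width"])
c,b=blob(cv2.imread("pics/top0.png"),(375,405,255,282),lambda h,s,v:(h>125)&(h<160)&(s>60));print(c,b,plane("top",c,50))
a=arm.get_image("scene")[:,:,::-1];cv2.imwrite("pics/S3.png",a)
cv2.imwrite("pics/g6.png",cv2.resize(a[115:255,230:385],None,fx=4.2,fy=4.2,interpolation=cv2.INTER_CUBIC))
```

```text
[491.8 -96.5 120.9] [ 0.4 -0.  -0.6] 55.28007415627139
[389.39910314 269.06726457] (np.int32(380), np.int32(261), np.int32(19), np.int32(17), np.int32(223)) [ 418.37160635 -118.14280091   50.        ]
```

View pics/g6.png

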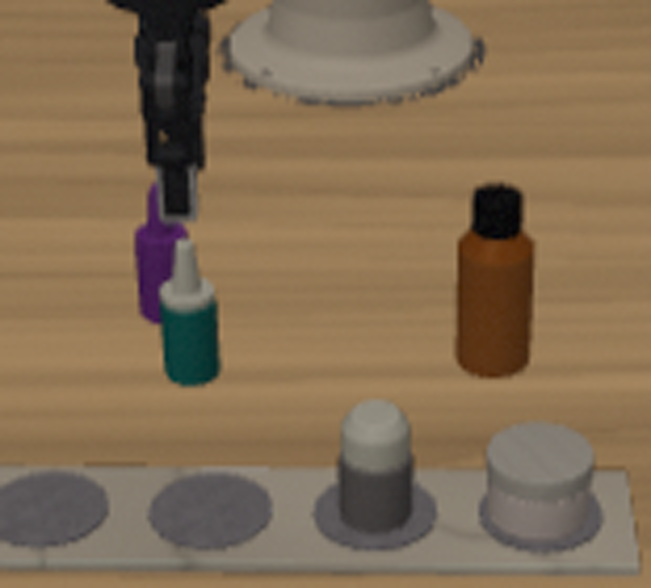

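Call:
servo_tool(rows=[[[55, 0, 0, 40, 0, 0, 0], [55, 0, 0, 75, 0, 0, 0], [55, 0, 0, 94, 0, 0, 0], [55, 0, 0, 95, 0, 0, 0], [55, 0, 0, 95, 0, 0, 0], [28, 0, 0, 95, 0, 0, 0], [28, 0, 0, 95, 0, 0, 0], [28, 0, 0, 95, 0, 0, 0], [28, 0, 0, 95, 0, 0, 0], [28, 0, 0, 95, 0, 0, 0]]])

```text
clock: 16.5
position: [491.7, -96.8, 26.7]
ee_rot: [-0.707, 0.707, -0.001, 0.001]
contact_force: [-0.8, 0.5, 7.2]
gripper_width: 32.3
grasp_force: 59.5
```

Call:
servo_tool(rows=[[[28, 0, 0, 0, 0, 0, 0], [28, 0, 0, -10, 0, 0, 0], [28, 0, 0, -40, 0, 0, 0], [28, 0, 0, -90, 0, 0, 0], [28, 0, 0, -130, 0, 0, 0], [28, 0, 0, -130, 0, 0, 0], [28, 0, 0, -130, 0, 0, 0]]])

```text
clock: 17.38
position: [489.9, -96.8, 155.0]
ee_rot: [-0.707, 0.708, 0.0, -0.0]
contact_force: [-0.7, 1.1, -0.4]
gripper_width: 32.6
grasp_force: 59.6
```

Call:
servo_tool(rows=[[[28, -6, -50, 0, 0, 0, 0], [28, -12, -100, 0, 0, 0, 0], [28, -18, -145, 0, 0, 0, 0], [28, -20, -159, 20, 0, 0, 0], [28, -20, -159, 60, 0, 0, 0], [28, -20, -159, 90, 0, 0, 0], [28, -20, -159, 100, 0, 0, 0], [28, -20, -159, 100, 0, 0, 0], [28, -20, -159, 100, 0, 0, 0], [28, -20, -159, 100, 0, 0, 0]]])

```text
clock: 18.62
position: [650.5, -77.0, 56.8]
ee_rot: [-0.707, 0.707, -0.001, 0.001]
contact_force: [-0.3, -0.2, 0.4]
gripper_width: 32.5
grasp_force: 59.7
```

Run:
```python
from h import *
s=arm.read_state();print(np.round(s["position"],1),np.round(s["contact_force"],1),s["gripper_width"])
a=arm.get_image("scene")[:,:,::-1];cv2.imwrite("pics/S4.png",a)
cv2.imwrite("pics/g7.png",cv2.resize(a[165:260,250:380],None,fx=6,fy=6,interpolation=cv2.INTER_CUBIC))
```

```text
[650.5 -77.   56.8] [-0.3 -0.2  0.4] 32.465822898773276
```

View pics/g7.png

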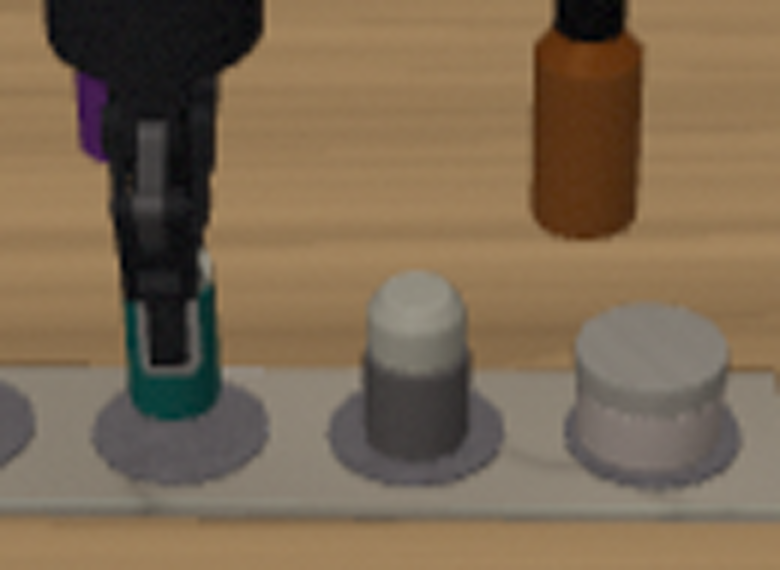

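Call:
servo_tool(rows=[[[28, -1, 0, 6, 0, 0, 0], [28, -1, 0, 12, 0, 0, 0], [28, -1, 0, 15, 0, 0, 0], [28, -1, 0, 17, 0, 0, 0], [28, -1, 0, 18, 0, 0, 0], [28, -1, 0, 18, 0, 0, 0]]])

```text
clock: 19.42
position: [649.7, -76.1, 37.8]
ee_rot: [-0.707, 0.707, -0.0, -0.0]
contact_force: [-1.6, -0.7, 3.5]
gripper_width: 32.6
grasp_force: 60.2
```

Call:
servo_tool(rows=[[[36, 0, 0, 0, 0, 0, 0], [44, 0, 0, 0, 0, 0, 0], [55, 0, 0, 0, 0, 0, 0], [65, 0, 0, 0, 0, 0, 0], [65, 0, 0, 0, 0, 0, 0], [65, 0, 0, -20, 0, 0, 0], [65, 0, 0, -70, 0, 0, 0], [65, 0, 0, -120, 0, 0, 0], [75, 0, 0, -150, 0, 0, 0], [75, 0, 0, -150, 0, 0, 0]]])

```text
clock: 20.68
position: [651.3, -76.0, 190.9]
ee_rot: [-0.707, 0.707, -0.002, 0.003]
contact_force: [0.5, -1.2, -0.3]
gripper_width: 75.2
grasp_force: 0.0
```

Call:
servo_tool(rows=[[[75, -40, 43, 0, 0, 0, 0], [75, -80, 86, 0, 0, 0, 0], [75, -120, 128, 0, 0, 0, 0], [75, -155, 164, 10, 0, 0, 0], [75, -162, 171, 30, 0, 0, 0], [75, -162, 171, 37, 0, 0, 0], [75, -162, 171, 37, 0, 0, 0], [75, -162, 171, 37, 0, 0, 0], [75, -162, 171, 37, 0, 0, 0]]])

```text
clock: 21.8
position: [479.5, 85.8, 150.6]
ee_rot: [-0.706, 0.708, -0.0, 0.0]
contact_force: [0.3, -0.8, 0.6]
gripper_width: 74.8
grasp_force: 0.0
```

Run:
```python
from h import *
s=arm.read_state();print(np.round(s["position"],1),np.round(s["contact_force"],1),s["gripper_width"])
a=arm.get_image("scene")[:,:,::-1];cv2.imwrite("pics/S5.png",a)
cv2.imwrite("pics/T5.png",arm.get_image("top")[:,:,::-1])
cv2.imwrite("pics/g8.png",cv2.resize(a[110:255,225:385],None,fx=4.1,fy=4.1,interpolation=cv2.INTER_CUBIC))
```

```text
[479.5  85.8 150.6] [ 0.3 -0.8  0.6] 74.84501622041832
```

View pics/g8.png

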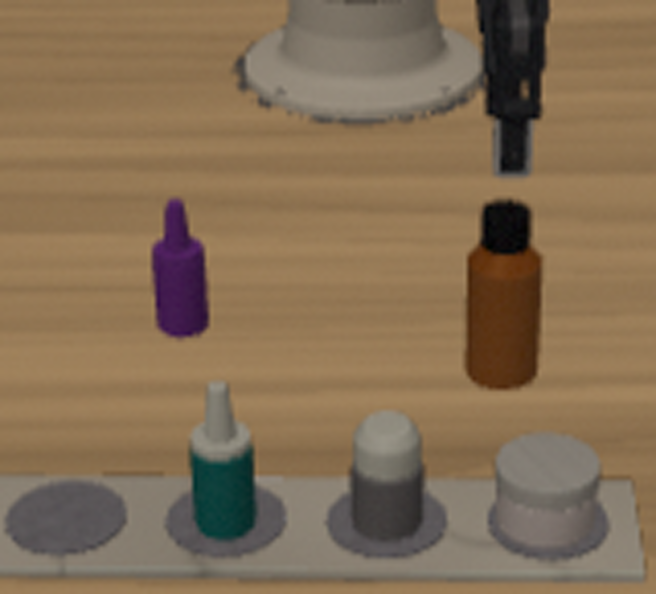

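Call:
servo_tool(rows=[[[75, 0, 0, 40, 0, 0, 0], [75, 0, 0, 80, 0, 0, 0], [75, 0, 0, 98, 0, 0, 0], [75, 0, 0, 100, 0, 0, 0], [75, 0, 0, 100, 0, 0, 0], [40, 0, 0, 100, 0, 0, 0], [40, 0, 0, 100, 0, 0, 0], [40, 0, 0, 100, 0, 0, 0], [40, 0, 0, 100, 0, 0, 0], [40, 0, 0, 100, 0, 0, 0]]])

```text
clock: 23.15
position: [479.2, 86.3, 51.5]
ee_rot: [-0.707, 0.707, -0.0, 0.001]
contact_force: [-1.0, 0.2, 5.3]
gripper_width: 44.6
grasp_force: 60.5
```

Call:
servo_tool(rows=[[[40, 0, 0, 0, 0, 0, 0], [40, 0, 0, -10, 0, 0, 0], [40, 0, 0, -40, 0, 0, 0], [40, 0, 0, -90, 0, 0, 0], [40, 0, 0, -140, 0, 0, 0], [40, 0, 0, -150, 0, 0, 0], [40, 0, 0, -150, 0, 0, 0]]])

```text
clock: 24.02
position: [478.5, 86.1, 200.6]
ee_rot: [-0.707, 0.708, 0.0, 0.001]
contact_force: [-0.5, 0.3, -2.4]
gripper_width: 44.5
grasp_force: 61.5
```

Call:
servo_tool(rows=[[[40, 48, -32, 0, 0, 0, 0], [40, 96, -63, 0, 0, 0, 0], [40, 144, -95, 0, 0, 0, 0], [40, 192, -127, 0, 0, 0, 0], [40, 235, -155, 0, 0, 0, 0], [40, 253, -167, 0, 0, 0, 0], [40, 253, -167, 40, 0, 0, 0], [40, 253, -167, 80, 0, 0, 0], [40, 253, -167, 115, 0, 0, 0], [40, 253, -167, 115, 0, 0, 0]]])

```text
clock: 25.28
position: [641.6, -166.8, 79.2]
ee_rot: [-0.706, 0.708, 0.005, -0.004]
contact_force: [-1.2, -0.3, -1.5]
gripper_width: 44.5
grasp_force: 61.7
```

Call:
servo_tool(rows=[[[40, 0, 0, 0, 0, 0, 0], [40, 0, 0, 0, 0, 0, 0], [40, 0, 0, 0, 0, 0, 0]]])

```text
clock: 25.65
position: [646.3, -167.1, 86.8]
ee_rot: [-0.707, 0.707, -0.001, 0.001]
contact_force: [-0.3, -0.1, -2.1]
gripper_width: 44.5
grasp_force: 61.8
```

Run:
```python
from h import *
s=arm.read_state();print(np.round(s["position"],1),np.round(s["contact_force"],1),s["gripper_width"])
a=arm.get_image("scene")[:,:,::-1];cv2.imwrite("pics/S6.png",a)
cv2.imwrite("pics/g9.png",cv2.resize(a[150:260,210:340],None,fx=5.4,fy=5.4,interpolation=cv2.INTER_CUBIC))
```

```text
[ 646.3 -167.1   86.8] [-0.3 -0.1 -2.1] 44.54191036043661
```

View pics/g9.png

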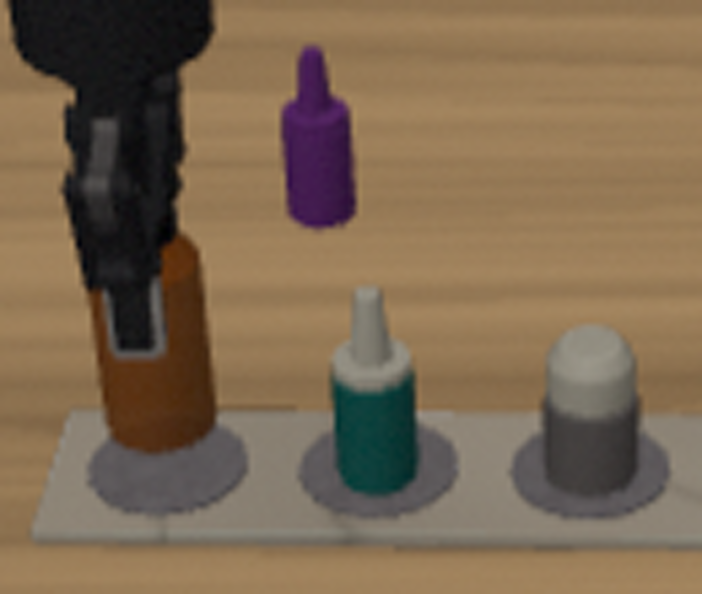

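Call:
servo_tool(rows=[[[40, -1, 0, 8, 0, 0, 0], [40, -1, 0, 16, 0, 0, 0], [40, -1, 0, 20, 0, 0, 0], [40, -1, 0, 22, 0, 0, 0], [40, -1, 0, 23, 0, 0, 0], [40, -1, 0, 23, 0, 0, 0]]])

```text
clock: 26.45
position: [645.7, -166.1, 62.7]
ee_rot: [-0.707, 0.707, -0.0, 0.0]
contact_force: [-1.3, -0.1, 0.7]
gripper_width: 44.4
grasp_force: 61.8
```

Call:
servo_tool(rows=[[[40, 0, 0, 0.7, 0, 0, 0], [48, 0, 0, 0.7, 0, 0, 0], [56, 0, 0, 0.5, 0, 0, 0], [70, 0, 0, 0, 0, 0, 0], [75, 0, 0, 0, 0, 0, 0], [75, 0, 0, -20, 0, 0, 0], [75, 0, 0, -60, 0, 0, 0], [75, 0, 0, -110, 0, 0, 0], [75, 0, 0, -130, 0, 0, 0], [75, 0, 0, -130, 0, 0, 0]]])

```text
clock: 27.7
position: [646.6, -166.1, 194.5]
ee_rot: [-0.707, 0.707, -0.002, 0.002]
contact_force: [-0.4, 0.9, -0.1]
gripper_width: 74.7
grasp_force: 0.0
```

Call:
servo_tool(rows=[[[84, -10, 50, 0, 0, 0, 0], [84, -50, 100, 0, 0, 0, 0], [84, -100, 145, 0, 0, 0, 0], [84, -160, 145, 0, 0, 0, 0], [84, -220, 145, 0, 0, 0, 0], [84, -266, 145, 0, 0, 0, 0], [84, -266, 145, 0, 0, 0, 0], [84, -266, 145, 0, 0, 0, 0]]])

```text
clock: 28.7
position: [500.0, 99.7, 191.0]
ee_rot: [-0.707, 0.707, 0.001, -0.001]
contact_force: [0.3, -0.6, 0.1]
gripper_width: 84.1
grasp_force: 0.0
```

Run:
```python
from h import *
s=arm.read_state();print(np.round(s["position"],1),np.round(s["contact_force"],1))
a=arm.get_image("scene")[:,:,::-1];b=arm.get_image("top")[:,:,::-1];cv2.imwrite("pics/S7.png",a);cv2.imwrite("pics/T7.png",b)
f=lambda i:cv2.resize(i,(800,int(800*i.shape[0]/i.shape[1])),interpolation=cv2.INTER_CUBIC)
cv2.imwrite("pics/g10.png",np.vstack([f(a[190:256,215:385]),f(b[140:190,255:435])]))
```

```text
[500.   99.7 191. ] [ 0.3 -0.6  0.1]
```

View pics/g10.png

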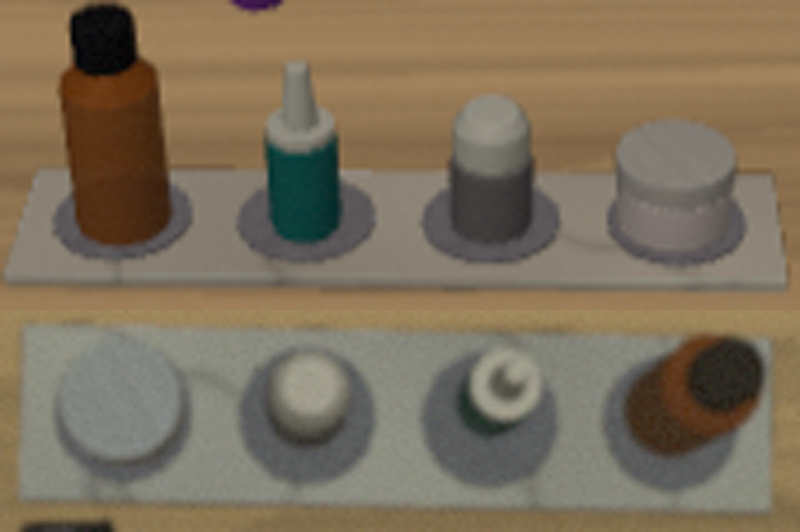

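Run:
```python
from h import *
for n,uv,z,p in(("brown",(418.4,154),127,(405.4,165)),("nasal",(368.9,156.7),73,(365,163.9)),("roll",(324.4,158.9),70,(323.6,163.5)),("jar",(282.3,160.),51,(282.2,163.2))):
    print(n,np.round(plane("top",uv,z)-plane("top",p,11),1))
```

```text
brown [  4.1   3.1 116. ]
nasal [ 5.5  0.2 62. ]
roll [ 0.6 -0.1 59. ]
jar [ 0.6 -3.5 40. ]
```

```bash
python3 -c "
from bench import arm
print(arm.job_done())"
```

```text
the job is handed in; nothing more can be done
None
```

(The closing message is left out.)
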